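Pre-use check of a paddle-switch grinder

ROBOT

A 6-joint arm with a two-finger parallel gripper is mounted at the origin on the work surface. World frame = base frame: x ahead of the robot, y to its left, z up, the work surface at z = 0. Lengths are in m, angles in degrees, forces in N, time in s.
With the tool pointing down it reaches from about 0.375 to 0.75 m from the base axis. Payload 9 kg.
Tool frame: the origin (TCP) lies where the fingers leave the gripper's body, on its centre line; the fingertips stand 73 mm ahead of it and the grasp point (between the pads) lies 54 mm ahead of it (robot.tip_reach is the distance from the TCP to the fingertips, in m); z points along the fingers, y is the direction in which the jaws open and shut (so a half turn about z gives the same grasp; the last joint's range is limited). The gripper opens to 85 mm and grips with 20 to 120 N. Pads are 22 mm wide; open, the fingers measure 114 mm over their backs; the gripper's body (76 mm by 85 mm) begins 54 mm behind the grasp point. The pads swing forward as they close: fully open they stand 13 mm farther back than shut.
Start: joints at [57.829, 5.964, 5.575, 89.605, 0, 77.527], TCP at [0.202, 0.565, 0.304] pointing down, gripper open.
Joint ranges: [-171.21, 171.21], [-48.23, 106.86], [-62.78, 66.21], [-105.2, 120.99], [-86.42, 89.51], [-180, 180]. Speed limits (degrees/s): [127.2, 127.2, 147.25, 180, 180, 180].

INTERFACE

Orientations are given as [roll, pitch, yaw] about the fixed x, y, z axes, in that order (R = Rz(yaw) Ry(pitch) Rx(roll)).
In Python, from plant import robot gives the robot as it stands. Calls block until the motion is done:
- robot.move_pose(position, orientation): joint-space move of the TCP to a pose.
- robot.line_to(position, vel=0.15, rotation=None, guard=None): straight line of the TCP; rotation=None keeps the orientation; vel is the mean speed in m/s. With guard (N) it stops when the force on the tool has changed by that much, and returns True; else False.
- robot.goto_joints(angles): joint-space move.
- robot.set_gripper(opening): finger opening in m; the grip force is fixed at half the most; returns when the fingers have stopped.
- robot.pause(seconds).
- robot.ik(position, orientation): joint angles nearest the present ones, or None.
- robot.observe(): the state.
- robot.grab_frame(name): name is "side" or "top"; returns the picture (420x560x3 uint8, blue, green, red); there is no depth.
- robot.get_calibration(name): a dict with "vertical_fov" (degrees; the focal length in pixels is half the picture's height over the tangent of half this angle, whatever the lens; pixels are square), "cx", "cy" (the principal point, pixels), "k1" (the pictures are not rectified: a ray, as slopes to the right and down, at radius r is drawn at 1 + k1 r^2 times it, then the intrinsics apply), "rvec" (rotation vector, rad) and "tvec" (3), from world to camera coordinates, as OpenCV has them. Camera axes: x right, y down, z forward; pixel columns grow to the right and rows downward; lengths in m; the calibration is good to about 2 mm. A picture is of the moment at which its call begins. get_calibration takes no time and is no camera call.
A pose or a line that the arm cannot do raises robot.IKError and nothing moves.
- robot.job_done(): hands the job in, once; it reports no verdict.
The state is a dict: "time": time; "q": joint angles; "qvel": joint speeds; "joint_torque": joint torques, N m; "tool_pos": TCP position; "tcp_rot": TCP orientation; "ft_force": force on the tool from outside, world axes, zero at the start; "torque": the same for the moment, N m; "gripper_width": finger opening in m.
Only numpy, scipy, OpenCV 4.12 (cv2) and the standard library are available. Lean on these libraries where they do the work, as an engineer would, in place of code of your own. Each camera call takes 0.05 s, during which the arm holds its last target.

TASK

The cordless grinder is strapped on its back in its bench holder with the battery off, for the check before use. Swing the steel guard round until its open side faces straight away from the handle; only then try the switch: flip the red lock-off lever forward (towards the disc) and, without letting it spring back, press the black paddle fully home against the body, keep it there for about a second, then let go so that paddle and lever spring back out. Leave the battery, bowl, spanner and spare disc where they lie.

Things in the scene. Friction and masses are not known exactly. Their poses are not given: they have to be found in the camera images.
- grinder: Beige cordless angle grinder, 340 mm long, lying on its back, strapped in a wooden holder (board 300 x 100 x 18 mm); it is fixed. Origin: on the bench under the tool's centre line; x forward, from handle to disc; y to the side with the black side handle (reaches y = 146 mm, 75 mm up); z up. Handle 48 mm thick, its top 99 mm above the bench; motor housing at x = 4 to 80 mm, its top 106 mm up.
- spindle (a point): Point on the vertical spindle axis, 135 mm above the bench, 115 mm forward of the grinder's origin. Round it sits a brown flap disc of 52 mm radius, its top 130 mm above the bench; the disc turns stiffly if pushed.
- guard (a joint): Angle of the steel guard about the spindle axis, rad: 0 = open side straight forward, away from the handle; positive anticlockwise seen from above; range -0.7 to 2.0, starts 0.8 to 1.7. Half cup round the disc: skirt of 63 mm inner, 66 mm outer radius, 111 to 141 mm above the bench, 85 degrees either side of guard_mid. Stays where left; about 6 N at the skirt turns it.
- guard_edge (a point): Top of the skirt end to push, 64.5 mm from the spindle axis, 141 mm above the bench; it turns with the guard. The end face below it is 3 mm wide, 30 mm tall, and looks anticlockwise (seen from above) into the open side, where there is only air outside the disc; pushed clockwise round the spindle it brings the guard back towards 0.
- guard_mid (a point): Top of the middle of the guard's skirt, 64.5 mm from the spindle axis, 141 mm above the bench. With the guard at 0 it lies over the motor housing, straight between spindle and handle.
- paddle (a joint): Angle of the black paddle switch, rad: 0 sprung out (front end 12 mm off the body), 0.115 fully home against the body. Bar 110 x 24 x 7 mm along the top of the handle, hinged at its rear end, free at its front end. Pressed at the red lever it takes about 4.5 N to start and 10 N fully home; springs back when let go. Blocked while the red lever is upright.
- paddle_hinge (a point): Hinge of the paddle at its rear end, in the middle of its thickness, 103 mm above the bench, 118 mm behind the grinder's origin (x = -118 mm).
- paddle_front (a point): Top face of the paddle at its free front end, on the centre line; about 119 mm above the bench when sprung out, 106.5 mm when pressed home. It lies 38 mm forward of the red lever's pivot.
- lock_off (a joint): Angle of the red lock-off lever, rad: 0 upright (square to the paddle, blocking it), growing as it is flipped forward, stop at 1.2. Pivots on the paddle, 72 mm forward of paddle_hinge. A light spring (1 to 2 N at its tip) turns it back when let go. Past about 0.8 the paddle can go down; then the lever stays down with it. Pressing down on the flipped lever presses the paddle.
- lock_tip (a point): Top of the red lock-off lever, a tab 16 mm wide (across the tool) and 5 mm thick, standing 15.5 mm above the paddle; tip 19 mm from its pivot. Upright it is about 130 mm above the bench, at x = -48 mm in the grinder's frame (paddle surface there 115 mm above the bench). It moves with lever and paddle.
- battery: Bystander: black slide-on battery pack, 112 x 74 x 60 mm, lying loose on the bench behind the grinder's handle. Origin: centre of its underside.
- bowl: Bystander: turned dark wooden bowl, 140 mm across, 58 mm tall. Origin: centre of its underside.
- spanner: Bystander: flat two-pin steel spanner, 111 mm long, 42 mm wide at its head, 5 mm thick (12 mm at the pins). Origin: near its middle, on its underside.
- spare_disc: Bystander: spare grey-blue flap disc, 104 mm across, 9 mm thick, lying flat. Origin: centre of its underside.

How it is judged (in metres and radians):
On the way, in this order (a step that is already met when the one before it is completed fails the run):
1. the guard is round: its open side within 0.2 rad (11 degrees) of straight away from the handle (value of joint guard between -0.2 and 0.2 rad), for 0.1 s.
2. the lock-off lever is flipped forward by more than 0.7 rad (value of joint lock_off above 0.7 rad), for 0.02 s.
3. the paddle is fully home (more than 0.10 of its 0.115 rad) for 0.7 s (value of joint paddle above 0.1 rad), for 0.7 s.
At the end, for the whole second after the job is handed in: Guard within 0.2 rad of straight; paddle sprung back out (under 0.015 rad) and lock-off lever back upright (under 0.12 rad); battery, bowl, spanner and spare disc each within 20 mm of where they lay (all of step 1 and value of joint paddle below 0.015 rad and value of joint lock_off below 0.12 rad and distance of each of battery, bowl, spanner, spare_disc from where it was at the start of the episode below 0.02 m); the robot touches nothing.
It fails at once if the paddle is squeezed (over 0.06 rad) while the guard is still more than 0.3 rad off (value of joint paddle above 0.06 rad and (value of joint guard above 0.3 rad or value of joint guard below -0.3 rad)).
It fails at once if the battery, bowl, spanner or spare disc is pushed more than 20 mm from its place (distance of any of battery, bowl, spanner, spare_disc from where it was at the start of the episode above 0.02 m).
It also fails if it takes over 51 s, if anything falls off the work surface, if the arm or the gripper's body presses on something with over 40 N, if the wrist force passes 120 N, or if a joint passes its speed limit or range.

## Working session

There is one attempt and no reset: what is moved stays moved. The work goes in short steps, each a Python script; the robot and the scene stay as the last script left them, time stands still between calls to the robot, and variables do not carry over. Pictures are saved under pics/ and viewed, and the job is handed in when it is done.

```bash
ls; mkdir -p pics
python3 - <<'E'
from plant import robot
import cv2
for n in("side","top"):
    cv2.imwrite(f"pics/{n}0.png",robot.grab_frame(n)); print(n,robot.get_calibration(n))
o=robot.observe();print(o["time"],o["tool_pos"],o["tcp_rot"],o["q"],robot.tip_reach)
E
```

```text
pics
side {'vertical_fov': 46.2781516312867, 'cx': 281.55709388038935, 'cy': 216.88240165723536, 'k1': 0.04572381262187092, 'rvec': array([ 2.35266417, -0.01901378,  0.03293602]), 'tvec': array([-0.59206422,  0.08891918,  1.30874277])}
top {'vertical_fov': 48.56939074579778, 'cx': 278.85669294536154, 'cy': 209.96687098012814, 'k1': 0.002890580543026648, 'rvec': array([ 2.15618143, -2.12882924,  0.17897573]), 'tvec': array([0.01873774, 0.58701089, 1.18923087])}
0.1 [0.20210927 0.56471047 0.30319951] [-1.79932087e+02 -1.41769274e-02  1.60304129e+02] [ 5.78294179e+01  5.99679357e+00  5.53315798e+00  8.96057363e+01
 -8.27539637e-04  7.75252813e+01] 0.0726
```

View pics/side0.png

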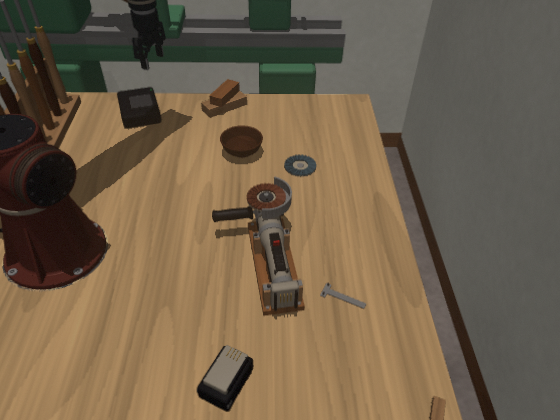

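View pics/top0.png

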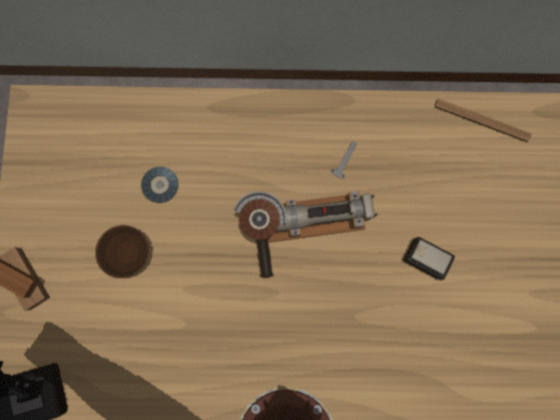

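Run:
```python
import cv2
t=cv2.imread("pics/top0.png")[180:290,220:390];s=cv2.imread("pics/side0.png")[165:325,200:320]
cv2.imwrite("pics/tc.png",cv2.resize(t,None,fx=4.7,fy=4.7,interpolation=cv2.INTER_CUBIC))
cv2.imwrite("pics/sc.png",cv2.resize(s,None,fx=3.75,fy=3.75,interpolation=cv2.INTER_CUBIC))
```

```text
(no output)
```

View pics/tc.png

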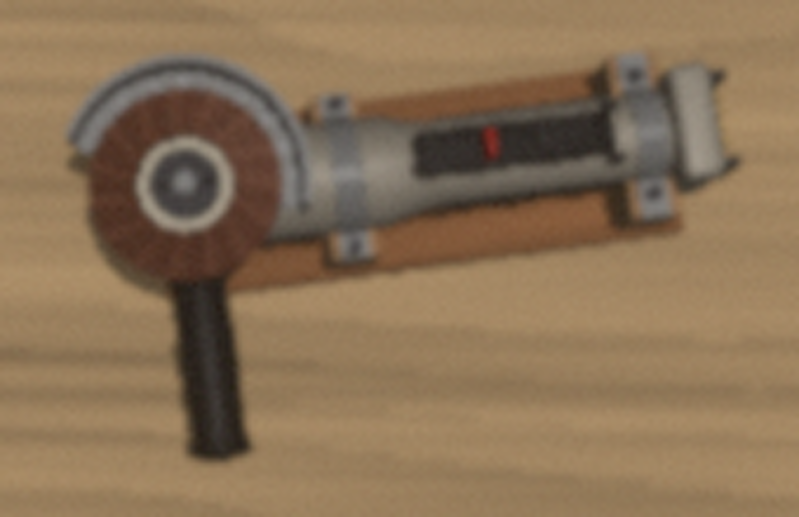

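View pics/sc.png

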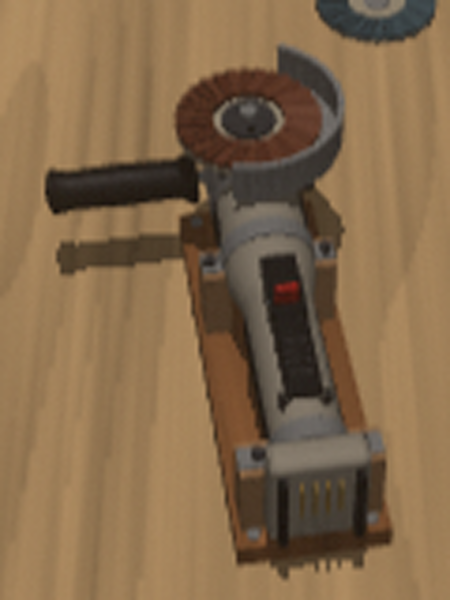

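```bash
cat > h.py <<'E'
import numpy as np, cv2
from plant import robot
def cam(n):
    c=robot.get_calibration(n); f=210/np.tan(np.radians(c["vertical_fov"])/2)
    R,_=cv2.Rodrigues(c["rvec"]); return c,f,R,np.array(c["tvec"]).ravel()
def ray(n,u,v):
    c,f,R,t=cam(n); K=np.array([[f,0,c["cx"]],[0,f,c["cy"]],[0,0,1]])
    p=cv2.undistortPoints(np.array([[[u,v]]],float),K,np.array([c["k1"],0,0,0.]))[0,0]
    return -R.T@t, R.T@np.array([p[0],p[1],1])
def atz(n,u,v,z):
    o,d=ray(n,u,v); return o+d*(z-o[2])/d[2]
def proj(n,X):
    c,f,R,t=cam(n); K=np.array([[f,0,c["cx"]],[0,f,c["cy"]],[0,0,1]])
    return cv2.projectPoints(np.array(X,float).reshape(-1,3),c["rvec"],c["tvec"],K,np.array([c["k1"],0,0,0.]))[0][:,0]
E
cat > a.py <<'E'
from h import *
T=lambda x,y:(220+(x+.5)/4.7-.5,180+(y+.5)/4.7-.5)
S=lambda x,y:(200+(x+.5)/3.75-.5,165+(y+.5)/3.75-.5)
for nm,p,z in [("spindle",(183,181),.135),("pfront",(415,152),.118),("red",(491,142),.13),("prear",(612,132),.106),("edge",(73,142),.141),("edge2",(305,210),.141)]:
    print(nm,atz("top",*T(*p),z).round(4))
for nm,p,z in [("spindle",(248,112),.135),("red",(288,286),.13),("pfront",(279,257),.118),("prear",(301,395),.106),("edge",(280,47),.141)]:
    print("S",nm,atz("side",*S(*p),z).round(4))
E
python3 a.py
```

```text
spindle [0.5516 0.0765 0.135 ]
pfront [ 0.5713 -0.0459  0.118 ]
red [ 0.5753 -0.0851  0.13  ]
prear [ 0.5855 -0.1529  0.106 ]
edge [0.5705 0.1339 0.141 ]
edge2 [0.5364 0.0127 0.141 ]
S spindle [0.5504 0.0699 0.135 ]
S red [ 0.5756 -0.0891  0.13  ]
S pfront [ 0.5705 -0.0524  0.118 ]
S prear [ 0.5828 -0.1582  0.106 ]
S edge [0.5734 0.1325 0.141 ]
```

```bash
cat > b.py <<'E'
from a import *
from scipy.optimize import least_squares
def model(p):
    x,y,a,g=p
    E=115+64.5*np.cos(g+np.pi+np.radians(85)),64.5*np.sin(g+np.pi+np.radians(85))
    E2=115+64.5*np.cos(g+np.pi-np.radians(85)),64.5*np.sin(g+np.pi-np.radians(85))
    L=np.array([[115,0,135],[-8,0,119],[-48,0,130],[-118,0,106],[*E,141],[*E2,141]])/1e3
    c,s=np.cos(a),np.sin(a)
    return np.c_[x+c*L[:,0]-s*L[:,1],y+s*L[:,0]+c*L[:,1],L[:,2]]
top=[T(*p) for p in[(183,181),(415,152),(491,142),(612,132),(73,142),(303,212)]]
side=[S(*p) for p in[(248,112),(279,257),(288,286),(301,395),(280,47)]]
def res(p,parts=False):
    M=model(p); a=(proj("top",M)-top); b=(proj("side",M[:5])-side)
    return (a,b) if parts else np.r_[a.ravel(),b.ravel()]
r=least_squares(res,[.565,-.04,1.7,1.1],loss="soft_l1")
if __name__=="__main__":
    print(r.x); print(np.round(res(r.x,1)[0],1)); print(np.round(res(r.x,1)[1],1)); print(model(r.x).round(4))
    c,s=np.cos(r.x[2]),np.sin(r.x[2]);
    th=r.x[3]+np.pi+np.radians(np.arange(-85,86,5)); ph=np.arange(0,6.3,.1)
    L=np.r_[np.c_[.115+.063*np.cos(th),.063*np.sin(th),.141+0*th],np.c_[.115+.066*np.cos(th),.066*np.sin(th),.141+0*th],np.c_[.115+.052*np.cos(ph),.052*np.sin(ph),.130+0*ph]]
    W=np.r_[np.c_[r.x[0]+c*L[:,0]-s*L[:,1],r.x[1]+s*L[:,0]+c*L[:,1],L[:,2]],model(r.x)]
    out=[]
    for n,(x0,y0,w,h) in dict(top=(225,185,130,100),side=(205,170,130,100)).items():
        i=cv2.resize(cv2.imread(f"pics/{n}0.png")[y0:y0+h,x0:x0+w],None,fx=3,fy=3,interpolation=cv2.INTER_CUBIC)
        for q in proj(n,W): cv2.circle(i,(int((q[0]-x0+.5)*3),int((q[1]-y0+.5)*3)),1,(0,255,0),-1)
        out.append(i)
    cv2.imwrite("pics/ov.png",np.hstack(out))
E
python3 b.py | tail -22
```

```text
S red [ 0.5756 -0.0891  0.13  ]
S pfront [ 0.5705 -0.0524  0.118 ]
S prear [ 0.5828 -0.1582  0.106 ]
S edge [0.5734 0.1325 0.141 ]
[ 0.56761662 -0.03888911  1.72505638  1.12492969]
[[ 0.7  0.7]
 [ 0.4  0.9]
 [ 0.5  0.1]
 [ 1.  -0.1]
 [-0.3 -1.3]
 [ 0.9 -0.6]]
[[-0.2 -1.2]
 [-0.7 -1.9]
 [-0.3 -0.8]
 [ 1.2 -0.9]
 [ 0.1 -0.5]]
[[ 0.5499  0.0747  0.135 ]
 [ 0.5688 -0.0468  0.119 ]
 [ 0.575  -0.0863  0.13  ]
 [ 0.5857 -0.1555  0.106 ]
 [ 0.5738  0.1347  0.141 ]
 [ 0.5369  0.0116  0.141 ]]
```

View pics/ov.png

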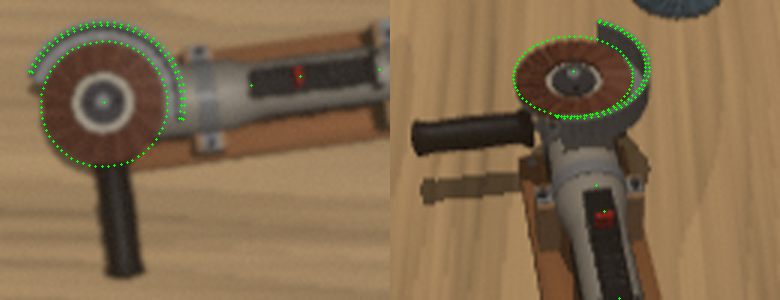

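```bash
cat > g.py <<'E'
from h import *
GX,GY,GA=.5676,-.0389,1.725
C=np.array([GX+.115*np.cos(GA),GY+.115*np.sin(GA)])
def P(phi,r,ztip):
    a=np.radians(phi); return [C[0]+r*np.cos(a),C[1]+r*np.sin(a),ztip+robot.tip_reach]
def O(phi):
    y=phi+90; return [180,0,(y+180)%360-180]
E
cat > s1.py <<'E'
from g import *
robot.set_gripper(0)
robot.move_pose(P(96,.071,.19),O(96))
robot.line_to(P(96,.071,.126),guard=15)
o=robot.observe();print(o["time"],o["tool_pos"],o["gripper_width"],o["ft_force"],o["tcp_rot"])
for n in("side","top"): cv2.imwrite(f"pics/{n}1.png",robot.grab_frame(n))
a=cv2.imread("pics/side1.png")[100:300,180:380];b=cv2.imread("pics/top1.png")[130:330,170:370]
cv2.imwrite("pics/c1.png",cv2.resize(np.hstack([a,b]),None,fx=2,fy=2,interpolation=cv2.INTER_CUBIC))
E
python3 s1.py
```

```text
3.4 [0.5425763  0.14566345 0.19920918] -0.0003858878128420685 [ 0.64359486 -0.0736724   0.13149585] [ 1.79999678e+02  2.13357925e-02 -1.73973220e+02]
```

View pics/c1.png

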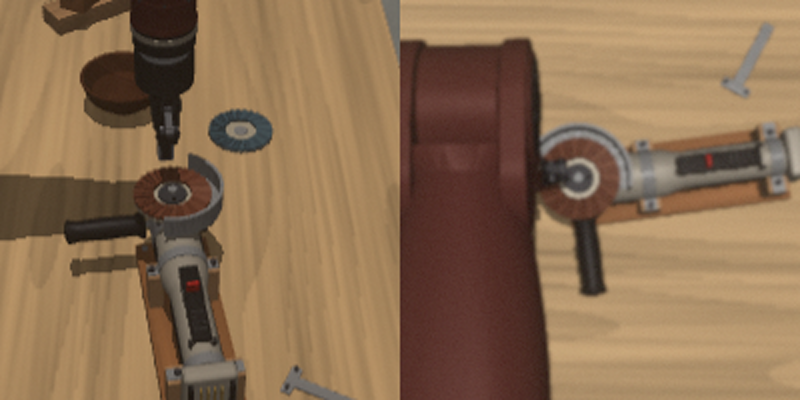

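The closed fingers stand in front of the disc (side crop about (167,158)), in the open side and clear of both disc and skirt. I'll push round now.

```bash
cat > s2.py <<'E'
from g import *
print(proj("side",[.5426,.1457,.1266]))
F=[]
for phi in [86,76,66,56,46,36,27,19]:
    st=robot.line_to(P(phi,.070,.126),vel=.06,rotation=O(phi),guard=35)
    f=robot.observe()["ft_force"];F.append(np.round(f,1).tolist())
    if st: print("stopped",phi);break
print(F,robot.observe()["time"])
cv2.imwrite("pics/side2.png",robot.grab_frame("side"));cv2.imwrite("pics/top2.png",robot.grab_frame("top"))
a=cv2.imread("pics/side2.png")[100:300,180:380];b=cv2.imread("pics/top2.png")[130:330,170:370]
cv2.imwrite("pics/c2.png",cv2.resize(np.hstack([a,b]),None,fx=2,fy=2,interpolation=cv2.INTER_CUBIC))
E
python3 s2.py
```

```text
[[262.88237885 178.0882497 ]]
[[0.9, 0.7, -0.2], [0.6, -0.2, 0.1], [-1.4, 2.6, 0.7], [-0.8, 1.8, 0.3], [0.8, 0.8, 1.1], [0.1, 1.4, -0.0], [-0.4, 2.6, -1.1], [1.2, 2.4, -0.0]] 6.2583
```

View pics/c2.png

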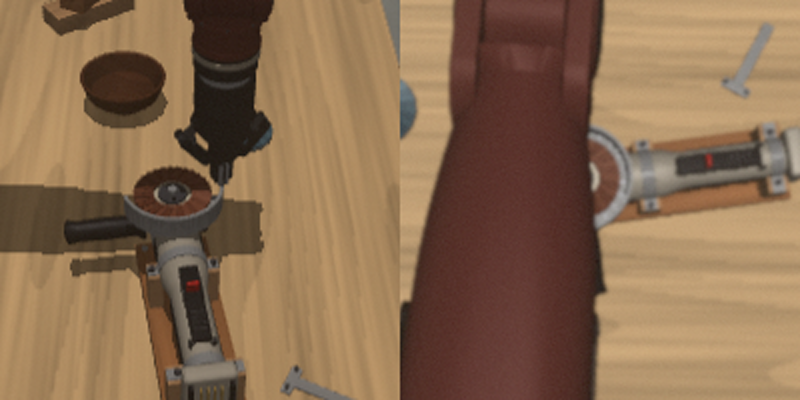

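```bash
cat > ov.py <<'E'
from g import *
import sys
def ov(img,g,out,box=(215,160,100,75)):
    x0,y0,w,h=box; c,s=np.cos(GA),np.sin(GA); im=[]
    for gg in g:
        i=cv2.resize(img[y0:y0+h,x0:x0+w],None,fx=4,fy=4,interpolation=cv2.INTER_CUBIC)
        th=gg+np.pi+np.radians(np.arange(-85,86,2))
        L=np.c_[.115+.0645*np.cos(th),.0645*np.sin(th),.141+0*th]
        e=[[.115+.0645*np.cos(t),.0645*np.sin(t),z] for t in(th[0],th[-1]) for z in np.linspace(.111,.141,8)]
        L=np.r_[L,e]
        W=np.c_[GX+c*L[:,0]-s*L[:,1],GY+s*L[:,0]+c*L[:,1],L[:,2]]
        for q in proj(img_name,W): cv2.circle(i,(int((q[0]-x0+.5)*4),int((q[1]-y0+.5)*4)),1,(0,255,0),-1)
        im.append(i)
    cv2.imwrite(out,np.vstack([np.hstack(im[:2]),np.hstack(im[2:])]) if len(im)==4 else np.hstack(im))
img_name="side"
if __name__=="__main__":
    i=cv2.imread("pics/side2.png"); h=i[160:235,215:315]
    ov(i,[0,.1,.2,.3],"pics/ov2.png")
E
python3 ov.py
```

```text
(no output)
```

View pics/ov2.png

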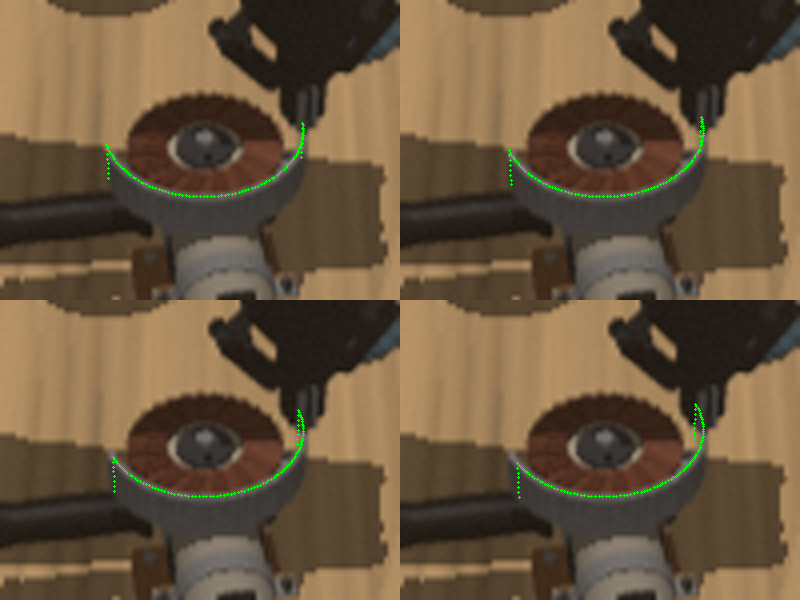

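The skirt's left end fits an angle of about 0.1 rad. I'll push 5.5° further, back off and check with both cameras.

```bash
cat > s3.py <<'E'
from g import *
import ov
print(robot.line_to(P(13.5,.070,.126),vel=.04,rotation=O(13.5),guard=35),robot.observe()["ft_force"])
robot.line_to(P(22,.073,.126),vel=.08)
robot.line_to(P(22,.073,.20),vel=.2)
# above behind lever
c,s=np.cos(GA),np.sin(GA)
robot.move_pose([GX-.090*c,GY-.090*s,.20+robot.tip_reach],[180,0,98.8])
print(robot.observe()["time"],robot.observe()["q"])
t=robot.grab_frame("top");d=robot.grab_frame("side");cv2.imwrite("pics/top3.png",t);cv2.imwrite("pics/side3.png",d)
ov.ov(d,[0,.1],"pics/o3a.png");ov.img_name="top";ov.ov(t,[0,.1],"pics/o3b.png",(215,180,100,75))
cv2.imwrite("pics/ov3.png",np.vstack([cv2.imread("pics/o3a.png"),cv2.imread("pics/o3b.png")]))
E
python3 s3.py
```

```text
False [ 0.71803633  4.12730293 -0.11025448]
8.4083 [-2.48952632e+01  4.91225022e+00  1.16264832e+00  8.62971907e+01
  2.59843074e-02  5.62629351e+01]
```

View pics/ov3.png

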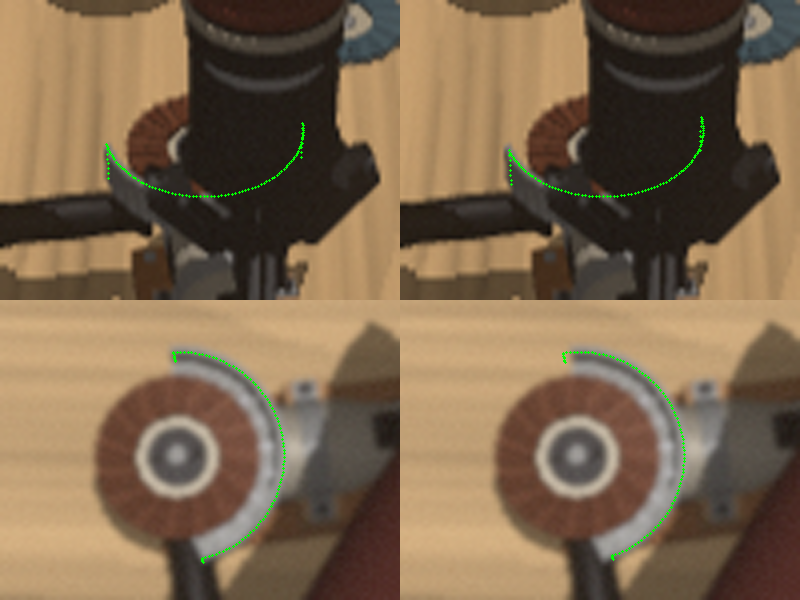

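View pics/side3.png

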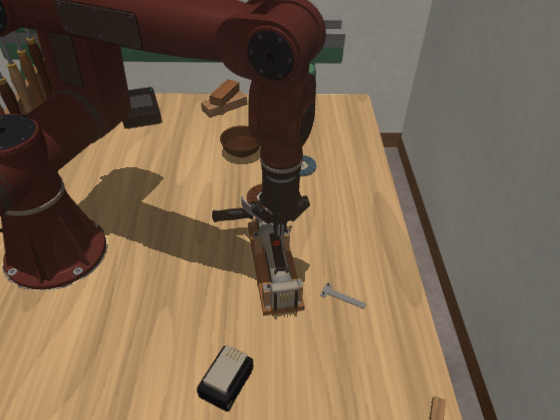

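Guard now reads about 0.03 rad in both views. Next is the lever: come down behind it, sweep forward, press, hold.

```bash
cat > s4.py <<'E'
from g import *
c,s=np.cos(GA),np.sin(GA)
Q=lambda x,z:[GX+x*c,GY+x*s,z+robot.tip_reach]
ob=lambda l:(lambda o:print(l,round(o["time"],2),"x",round((o["tool_pos"][0]-GX)*c+(o["tool_pos"][1]-GY)*s,4),"ztip",round(o["tool_pos"][2]-robot.tip_reach,4),np.round(o["ft_force"],1)))(robot.observe())
robot.line_to(Q(-.075,.15)); 
print(robot.line_to(Q(-.075,.119),vel=.08,guard=10));ob("behind")
print(robot.line_to(Q(-.030,.119),vel=.05,guard=15));ob("swept")
cv2.imwrite("pics/side4.png",robot.grab_frame("side"))
i=cv2.imread("pics/side4.png")[190:290,220:340];cv2.imwrite("pics/c4.png",cv2.resize(i,None,fx=5,fy=5,interpolation=cv2.INTER_CUBIC))
E
python3 s4.py
```

```text
False
behind 9.54 x -0.075 ztip 0.1186 [-0.7 -0.3 -0. ]
False
swept 10.59 x -0.0297 ztip 0.1191 [1.1 1.4 5.3]
```

View pics/c4.png

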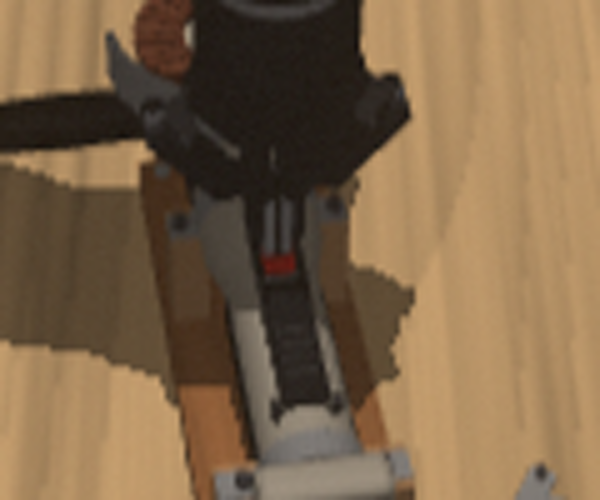

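The fingers lie over the flipped lever: its red back face shows just behind them at crop (280,264), and Fz is 5 N. Pressing down now.

```bash
cat > s5.py <<'E'
exec(open("s4.py").read().split("robot.line_to")[0])
for z in (.116,.113,.111,.1095,.108,.107,.106):
    st=robot.line_to(Q(-.030,z),vel=.02,guard=16); ob((z,st))
    if st or robot.observe()["ft_force"][2]>22: break
robot.pause(.6);ob("held")
cv2.imwrite("pics/side5.png",robot.grab_frame("side"))
i=cv2.imread("pics/side5.png")[190:290,220:340];cv2.imwrite("pics/c5.png",cv2.resize(i,None,fx=5,fy=5,interpolation=cv2.INTER_CUBIC))
E
python3 s5.py
```

```text
(0.116, False) 10.94 x -0.0296 ztip 0.1161 [0.9 4.  6.7]
(0.113, False) 11.24 x -0.0295 ztip 0.1132 [-0.2  3.8  8.2]
(0.111, False) 11.49 x -0.0295 ztip 0.1115 [-0.4  5.   8.2]
(0.1095, False) 11.74 x -0.0294 ztip 0.1112 [-3.1  5.6 17.3]
(0.108, False) 11.99 x -0.0294 ztip 0.1108 [-7.4  7.3 24.9]
held 12.59 x -0.0294 ztip 0.1108 [-7.2  7.3 24.5]
```

View pics/c5.png

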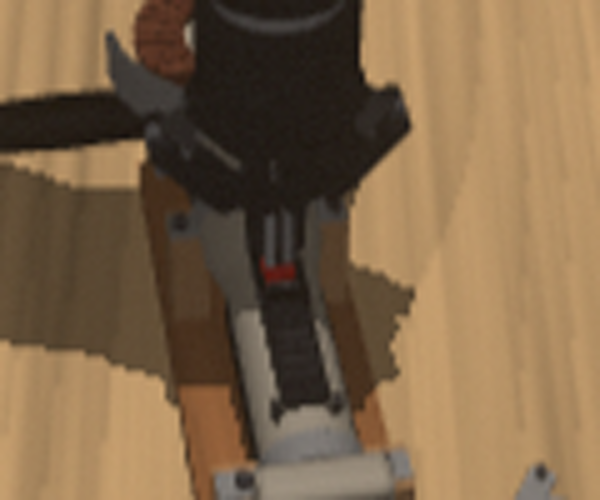

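A hard stop at tip height 111 mm, with the force jumping from 8 to 25 N, matches the paddle being home (about 112 mm expected over the flat lever). I'll hold a little longer and release straight up.

```bash
cat > s6.py <<'E'
exec(open("s4.py").read().split("robot.line_to")[0])
robot.pause(.4);ob("held")
robot.line_to(Q(-.030,.119),vel=.04);ob("up1")
robot.line_to(Q(-.030,.20),vel=.1)
robot.move_pose([.30,.45,.30],[180,0,160]);ob("away")
import ov
t=robot.grab_frame("top");d=robot.grab_frame("side");cv2.imwrite("pics/top6.png",t);cv2.imwrite("pics/side6.png",d)
for n,f in(("top",t),("side",d)):
    # bystander change check
    a=cv2.absdiff(f,cv2.imread(f"pics/{n}0.png"))
    for k,(u,v) in (dict(bat=(428,258),bowl=(124,251),spanner=(344,160),disc=(160,184)) if n=="top" else dict(bat=(226,377),bowl=(241,143),spanner=(345,297),disc=(300,165))).items():
        print(n,k,a[v-25:v+25,u-30:u+30].mean().round(2))
A=cv2.resize(d[165:275,215:315],None,fx=4,fy=4,interpolation=cv2.INTER_CUBIC);B=cv2.resize(t[170:280,230:330],None,fx=4,fy=4,interpolation=cv2.INTER_CUBIC)
cv2.imwrite("pics/c6.png",np.hstack([A,B]))
E
python3 s6.py
```

```text
held 13.04 x -0.0294 ztip 0.1107 [-7.5  7.1 24.3]
up1 13.47 x -0.0302 ztip 0.1191 [1.2 0.3 4.4]
away 16.53 x 0.5237 ztip 0.2273 [-0.1 -0.5 -0.3]
top bat 2.24
top bowl 2.28
top spanner 2.09
top disc 2.07
side bat 1.4
side bowl 1.86
side spanner 0.97
side disc 3.57
```

View pics/c6.png

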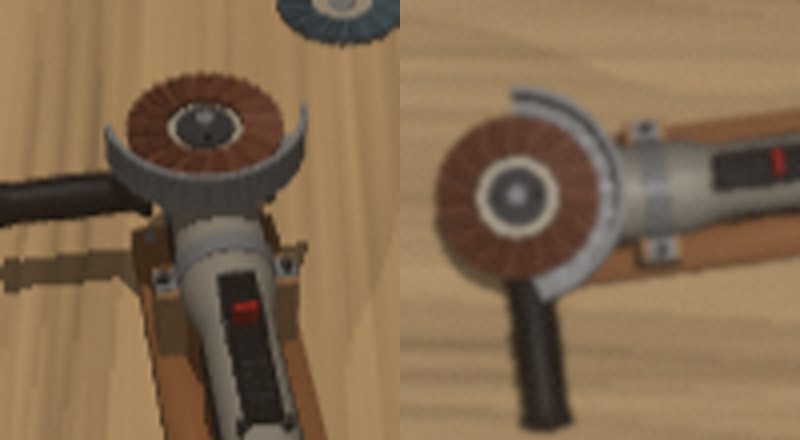

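View pics/side6.png

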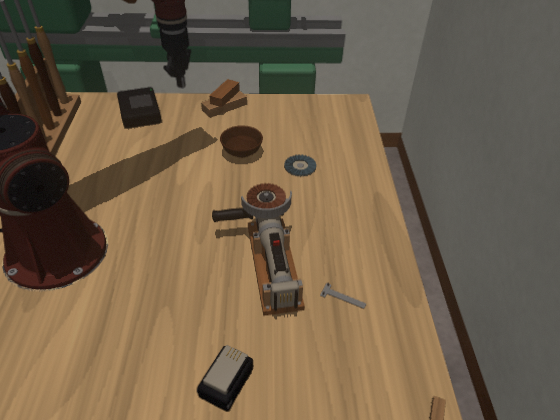

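Run:
```python
import cv2
for n,(x,y,w,h) in dict(side=(262,228,28,48),top=(304,200,52,20)).items():
    c=lambda k:cv2.imread(f"pics/{n}{k}.png")[y:y+h,x:x+w]
    print(n,cv2.absdiff(c(0),c(6)).mean(), cv2.phaseCorrelate(*[cv2.cvtColor(c(k),6).astype('float64') for k in (0,6)]))
from plant import robot
robot.job_done()
```

```text
side 1.2430555555555556 ((-0.004618146461202954, 0.0182809409215281), 0.9939536869611827)
top 2.092628205128205 ((0.13214098957872622, 0.016943157317662383), 0.9183602538521443)
the job is handed in; nothing more can be done
```

The guard is round, the switch was tried and sprang back out, and the job was handed in at about 17 s of the 51 s allowed. No verdict is reported.

- **Guard:** I pushed the skirt end clockwise with the closed fingertips, from about 1.12 rad to about 0.03 rad. Both cameras agreed on the final angle.
- **Switch:** I swept the red lever forward from behind and pressed down on it to a hard stop. The fingertip was then at 111 mm, against about 112 mm calculated for a paddle fully home, and the force jumped from 8 to 25 N. I held it there for about 1.1 s, then lifted straight up.
- **Last checks:** In the final pictures the paddle and lever match the starting ones, so both have sprung back out. The picture patches around the battery, bowl, spanner and spare disc show no sign of movement. The arm was clear, reading under 1 N.
- **Disagreement:** The two cameras differed by about 3 to 7 mm along the tool. I fitted both views together, and it caused no trouble. The lever and paddle angles were inferred from contact height, force and pictures, not read directly.

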